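Lay out engine parts on the bench mat for reassembly

ROBOT

A 6-joint arm with a two-finger parallel gripper is mounted at the origin on the work surface. World frame = base frame: x ahead of the robot, y to its left, z up, the work surface at z = 0. Lengths are in m, angles in rad, forces in N, time in s.
With the tool pointing down it reaches from about 0.275 to 1 m from the base axis. Payload 8.4 kg.
Tool frame: the origin (TCP) lies at the very end of the fingers, on their centre line; the grasp point (between the pads) lies 19 mm behind it; z points along the fingers, y is the line along which they close (so a half turn about z gives the same grasp; the last joint's range is limited). The gripper opens to 85 mm and grips with 20 to 120 N. Pads are 22 mm wide; open, the fingers measure 114 mm over their backs; the gripper's body (76 mm by 85 mm) begins 54 mm behind the grasp point. The pads swing forward as they close: fully open they stand 13 mm farther back than shut.
Start: joints at [-1.224, 0.353, 1.633, -0, 1.155, -0.002], TCP at [0.214, -0.587, 0.231] pointing down, gripper open.
Joint ranges: [-2.63, 2.63], [-0.92, 2.1], [0.06, 2.66], [-1.3, 4.44], [0, 2.69], [-3.02, 3.02]. Speed limits (rad/s): [2.22, 2.22, 2.79, 3.14, 3.14, 3.14].

INTERFACE

Orientations are given as a unit quaternion [x, y, z, w].
In Python, from cell import r, imaging, workorder, models gives the robot as it stands. The module is installed in compiled form; this text tells all that it offers.
- The arm moves only by the tool arm_command, never from a script. Its argument "motion" is a list of rows, each an object of numbers: "dx", "dy", "dz": the shift along the tool's x, y, z in m; "ax", "ay", "az": the turn, a rotation vector about the tool's x, y, z in rad; "fingers": the opening, from 0 (shut) to 1 (fully open). A call has 1 to 20 rows; each row is the pose to reach, as a shift and turn from the pose commanded when the call began, along the tool's axes at that moment; what a row does not reach only later rows make up. A row lasts 1/8 s, in which the tool goes at most 62.5 mm and 10.7 degrees, less where a joint would pass 70% of its speed; a pose out of reach is approached as far as the arm can. A call with a gripper value outside its range is refused whole. The fingers move at their own pace and stop on an object; the grip force is fixed at half the most. Time passes only in rows, so rows that repeat a pose let the fingers close. It gives the time, the measured TCP pose, the force, the opening and the grip force at its end, in the units of the state.
- r.get_obs(): the state, without advancing time (a new reading comes with each control period).
- imaging.snapshot(name): name is "scene" or "top" or "wrist"; returns a dict with "img" (384x512x3 uint8, red, green, blue), "fx", "fy", "cx", "cy" (pixels), "view" (4x4, takes a point from world to camera coordinates). Camera axes: x right, y up, looking along -z (the intrinsics and any distortion apply to the point x, -y, -z); pixel columns grow to the right and rows downward; lengths in m; the calibration is good to about 2 mm. The wrist camera is an equidistant fisheye: a pixel r from the principal point sees the ray r / f radians off the axis. A picture is of the moment at which its call begins. There is no depth.
- workorder.close_job(): hands the job in; it is judged then, once.
Trained networks look in a picture, given as the dict that the camera call returned (one of the last four; its "shot" number tells which), for a name from the list of things; names that differ only in an ending like _2 or _b are one class to them, and where a whole thing is asked for, a point or a joint stands for the part that bears it (a point fixed in the world has none). Each returns a list of dicts, best first, with "confidence" (0 to 1); they miss things now and then, are a little off and sometimes report something else, mostly with a low value. They report only what shows in the picture. A call takes as long as a camera call. They do not tell look-alikes from the thing itself.
- models.spot_in(picture, name): "extent" ([left, top, right, bottom] in pixels, round what is visible of it).
- models.silhouettes(picture, name): "region" (384x512 bool, what is visible of it) and "extent" ([left, top, right, bottom] in pixels, round what is visible of it).
The state is a dict: "t": time; "joints": joint angles; "joint_velocities": joint speeds; "tau": joint torques, N m; "ee_pos": TCP position; "eef_rot": TCP orientation; "contact_force": force on the tool from outside, world axes, zero at the start; "torque": the same for the moment, N m; "width": finger opening in m; "grip_force": force on a finger pad.
Only numpy, scipy, OpenCV 4.12 (cv2) and the standard library are available. Lean on these libraries where they do the work, as an engineer would, in place of code of your own. Each camera call takes 0.05 s, during which the arm holds its last target. There are 200 camera calls.

TASK

Lay the four loose engine parts out on the green mat ready for reassembly: stand the piston midway between the finned cylinder head and the round clutch drum, lay the gear flat in front of the drum (on the robot's side) with the ball bearing centred flat on top of the gear, and stand the spacer tube behind the head (on the side away from the robot). In front and behind mean squarely opposite the middle of the drum or head, at right angles to the row that the two form, with a clear gap of about 25 mm. Leave the head and the drum where they stand and let go of everything.

Things in the scene. Friction and masses are not known exactly. Their poses are not given: they have to be found in the camera images.
- head: Finned aluminium cylinder head, a square block 96 x 96 mm and 50 mm high, standing on the green mat (mat: 290 x 390 mm, 3 mm thick, top at z = 0.003, slightly turned on the bench). Origin at the centre of its underside. Its x axis points away from the robot at right angles to the row of head and drum (behind = +x), its y axis lies along the row; z up. Head and drum stand 208 to 224 mm apart, centre to centre, either one to the left. It is loose (0.9 kg) and must stay put.
- drum: Round clutch drum of dark steel and aluminium with twelve upright fingers round its rim and copper and steel plates inside, 100 mm in diameter and 40 mm high, standing on the mat. Origin at the centre of its underside; axes parallel to those of the head (in front = -x). It is loose (0.95 kg) and must stay put.
- piston_mid (a point): Piston: plain aluminium cylinder 54 mm in diameter and 48 mm high, crown up, two dark ring grooves near the top, dark pin hole through the skirt; 0.1 to 0.2 kg. It stands on the bench (z = 0) beside the mat. Point: its centre, half-way up (24 mm above its underside); z axis up along the cylinder.
- gear_mid (a point): Gear: toothed steel disc 60 mm in diameter over the teeth, 18 mm high, dark centre spot 20 mm wide; about 0.3 kg. It lies flat on the bench beside the mat. Its top is flat and can be stacked on. Point: its centre, half-way up (9 mm above its underside); z axis up.
- bearing_mid (a point): Ball bearing: bright smooth steel disc 44 mm in diameter and 16 mm high with a dark ring of balls on top; about 0.1 kg. It lies flat on the bench beside the mat. Point: its centre, half-way up (8 mm above its underside); z axis up.
- spacer_mid (a point): Spacer tube: plain aluminium tube, 28 mm outside and 18 mm inside diameter, 45 mm high, standing upright on the bench beside the mat; about 0.06 kg. Point: its centre, half-way up (22.5 mm above its underside); z axis up along the tube. (A smaller solid steel socket, 24 mm wide and 32 mm high, and a spark plug lie on the mat from the start, near the middle of its front and back edges; they are not part of the job.)
Not all that is in view belongs to the job. Leave any purple or turquoise look-alike of the part that bears piston_mid alone. Leave any pink look-alike of the drum alone.

How it is judged:
At the end, for the whole second after the job is handed in: Piston upright between head and drum (15 mm off their line, 15 mm clear of each); gear flat before the drum, gap 9-41 mm, 15 mm sideways; bearing on it within 8 mm; tube upright behind the head, gap 9-41 mm, 15 mm sideways; all at rest on the mat, let go; head and drum moved under 12 mm (x of piston_mid in the frame of head between -0.015 and 0.015 m and horizontal distance between piston_mid and head between 0.09 and 0.125 m and horizontal distance between piston_mid and drum between 0.092 and 0.127 m and height (world z) of piston_mid between 0.023 and 0.031 m and angle between each of piston_mid, gear_mid, bearing_mid, spacer_mid's own z axis and vertical below 0.1 rad and y of gear_mid in the frame of drum between -0.015 and 0.015 m and x of gear_mid in the frame of drum between -0.121 and -0.089 m and height (world z) of gear_mid below 0.016 m and horizontal distance between bearing_mid and gear_mid below 0.008 m and z of bearing_mid in the frame of gear_mid between 0.013 and 0.021 m and y of spacer_mid in the frame of head between -0.015 and 0.015 m and x of spacer_mid in the frame of head between 0.071 and 0.103 m and height (world z) of spacer_mid below 0.03 m and distance of each of head, drum from where it was at the start of the episode below 0.012 m and linear speed of each of piston, gear, bearing, spacer below 0.02 m/s); the robot touches nothing.
It fails at once if the head or the drum is knocked away (more than 25 mm) (distance of any of head, drum from where it was at the start of the episode above 0.025 m).
It also fails if it takes over 102 s, if anything falls off the work surface, if the arm or the gripper's body presses on something with over 40 N, if the wrist force passes 120 N, or if a joint passes its speed limit or range.

## Working session

There is one attempt and no reset: what is moved stays moved. The work goes in short steps, Python scripts to look and compute and a tool call to move; the robot and the scene stay as the last step left them, time stands still between calls to the robot, and variables do not carry over. Pictures are saved under pics/ and viewed, at most 14 in all, crops included, and the job is handed in when it is done.

Besides the shell and the picture viewer there is one more tool, called after "Call:" by a JSON object that holds its "fn" and its "kwargs". arm_command: Moves the arm, as the interface text tells. Its arguments: {"type":"object","properties":{"motion":{"type":"array"}},"required":["motion"]}

```bash
mkdir -p pics
python3 - <<'E'
from cell import r, imaging, models
import cv2, numpy as np, pickle
o=r.get_obs(); print({k:np.round(v,4).tolist() for k,v in o.items()})
for n in ("scene","top"):
    s=imaging.snapshot(n); cv2.imwrite(f'pics/{n}0.png',cv2.resize(s['img'][:,:,::-1],(768,576)))
    print(n,s['fx'],s['fy'],s['cx'],s['cy'],np.round(s['view'],4).tolist(),[k for k in s])
    for nm in ("head","drum","piston_mid","gear_mid","bearing_mid","spacer_mid"):
        print(nm,[(round(d['confidence'],2),np.round(d['extent'],1).tolist()) for d in models.spot_in(s,nm)])
    pickle.dump(s,open(f'{n}0.pkl','wb'))
E
```

```text
{'t': 0.0, 'joints': [-1.2244, 0.3537, 1.6342, 0.0, 1.1552, -0.0024], 'joint_velocities': [-0.0002, -0.0007, -0.001, 0.0001, -0.0004, 0.0003], 'tau': [-0.0019, -60.5256, -34.2065, -0.0002, 0.0096, -0.0001], 'ee_pos': [0.2135, -0.5869, 0.2305], 'eef_rot': [0.9848, 0.1735, -0.0001, -0.0007], 'contact_force': [-0.4554, -0.2447, -0.324], 'torque': [-0.053, 0.024, 0.0113], 'grip_force': 0.0, 'width': 0.0853}
scene 406.2411430789008 406.2411430789008 252.3552211433895 187.78486786783756 [[-0.8044, 0.5938, -0.0169, 0.4513], [-0.3159, -0.4034, 0.8588, 0.1045], [0.5031, 0.6961, 0.5121, -1.3881], [0.0, 0.0, 0.0, 1.0]] ['img', 'fx', 'fy', 'cx', 'cy', 'view', 'shot']
head [(0.64, [205.0, 171.5, 250.1, 207.3])]
drum [(0.77, [305.5, 241.2, 350.7, 286.0])]
piston_mid [(0.73, [180.0, 155.7, 201.6, 171.4]), (0.63, [183.6, 139.0, 196.3, 152.9]), (0.61, [146.7, 151.4, 165.9, 171.0])]
gear_mid [(0.5, [208.8, 148.7, 226.7, 161.6])]
bearing_mid [(0.77, [392.5, 261.0, 412.1, 281.5])]
spacer_mid [(0.56, [358.8, 282.3, 372.9, 308.5])]
top 394.71016377046857 394.71016377046857 254.78395954451207 195.28169969697987 [[-0.0076, -1.0, -0.0032, -0.0158], [0.9908, -0.008, 0.135, -0.5452], [-0.135, -0.0022, 0.9908, -1.1919], [0.0, 0.0, 0.0, 1.0]] ['img', 'fx', 'fy', 'cx', 'cy', 'view', 'shot']
head []
drum [(0.89, [200.0, 170.2, 235.0, 199.6]), (0.88, [146.5, 175.7, 179.5, 207.2])]
piston_mid [(0.65, [348.0, 179.1, 366.9, 197.3]), (0.59, [368.8, 155.1, 389.0, 178.9]), (0.58, [376.2, 194.4, 399.6, 214.9]), (0.4, [352.1, 218.8, 370.1, 239.0])]
gear_mid [(0.56, [353.2, 219.9, 371.3, 236.9])]
bearing_mid [(0.61, [116.7, 227.3, 134.6, 236.5])]
spacer_mid [(0.58, [116.7, 182.3, 132.3, 196.9])]
```

View pics/scene0.png

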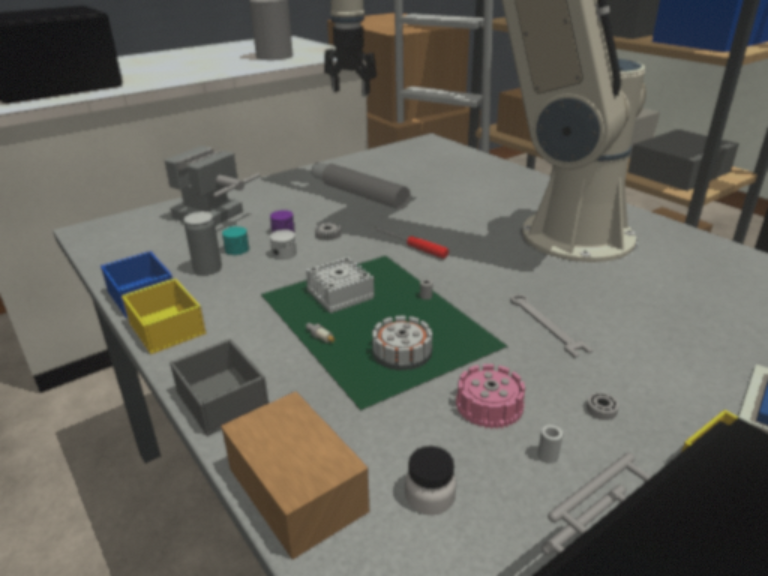

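View pics/top0.png

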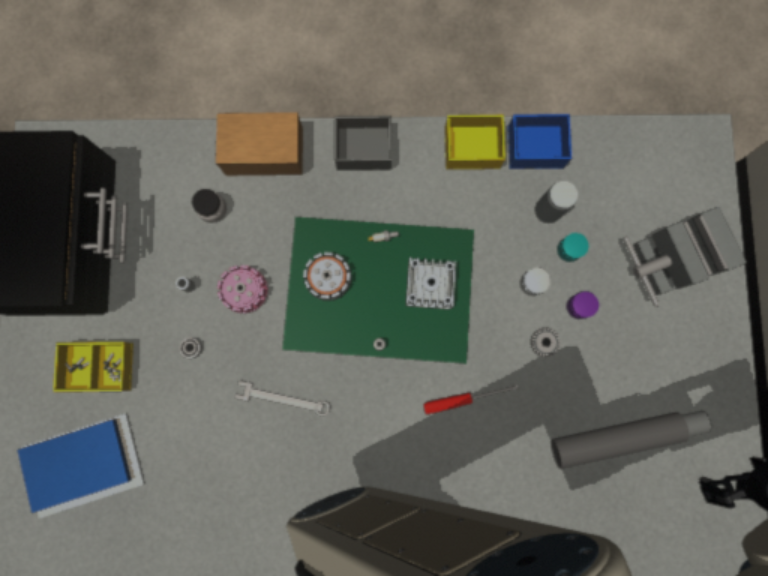

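The top view (768 px scale) shows the drum at (327,275), head at (431,282), white piston at (536,281), gear at (545,341), bearing at (190,347) and spacer at (183,283). The look-alikes are teal, purple and pink. Next I compute coarse positions.

```bash
cat > h.py <<'E'
import numpy as np, cv2, pickle
from scipy.spatial.transform import Rotation as R
def ray(s,u,v):
    V=np.array(s['view']);x=(u-s['cx'])/s['fx'];y=(v-s['cy'])/s['fy']
    if s.get('fish'):
        t=np.hypot(x,y); k=np.sin(t)/t if t>1e-9 else 1; d=np.array([x*k,-y*k,-np.cos(t)])
    else: d=np.array([x,-y,-1.])
    Rm=V[:3,:3]; return -Rm.T@V[:3,3], Rm.T@d
def at(s,u,v,z):
    c,d=ray(s,u,v); return (c+d*(z-c[2])/d[2])
def proj(s,p):
    V=np.array(s['view']);q=V[:3,:3]@p+V[:3,3];x,y,z=q[0],-q[1],-q[2]
    if s.get('fish'):
        rr=np.hypot(x,y);t=np.arctan2(rr,z);k=t/max(rr,1e-9)
        return np.array([s['cx']+s['fx']*x*k,s['cy']+s['fy']*y*k])
    return np.array([s['cx']+s['fx']*x/z,s['cy']+s['fy']*y/z])
def snap(name):
    from cell import imaging
    s=imaging.snapshot(name); s['fish']=(name=='wrist'); return s
def tool(o,p,yaw=None):
    "shift in the tool axes from present pose to world TCP p"
    return R.from_quat(o['eef_rot']).inv().apply(np.array(p)-o['ee_pos'])
E
python3 - <<'E'
from h import *
s=pickle.load(open('top0.pkl','rb'))
for n,u,v,z in [('drum',327,275,.04),('head',431,282,.05),('piston',536,281,.048),('gear',545,341,.018),('bearing',190,347,.016),('spacer',183,283,.045),('plug',382,237,.01),('socket',379,344,.035),('teal',574,246,.048),('purp',583,304,.048),('pink',242,288,.04)]:
    print(n,np.round(at(s,u/1.5,v/1.5,z),3))
from cell import models
s=snap('wrist'); cv2.imwrite('pics/w0.png',s['img'][:,:,::-1]); print(s['fx'],s['cx'],s['cy'],np.round(s['view'],3).tolist())
for h in [0.3,]:
    pass
E
```

```text
drum [0.583 0.094 0.04 ]
head [ 0.565 -0.121  0.05 ]
piston [ 0.566 -0.337  0.048]
gear [ 0.444 -0.358  0.018]
bearing [0.437 0.382 0.016]
spacer [0.568 0.392 0.045]
plug [ 0.67 -0.02  0.01]
socket [ 0.439 -0.013  0.035]
teal [ 0.639 -0.419  0.048]
purp [ 0.517 -0.431  0.048]
pink [0.557 0.271 0.04 ]
297.3186396354542 256.21348595139324 188.59838539176695 [[0.343, -0.939, 0.001, -0.625], [0.899, 0.328, -0.291, 0.039], [0.273, 0.1, 0.957, -0.378], [0.0, 0.0, 0.0, 1.0]]
```

Run:
```python
from h import *
from cell import r
o=r.get_obs(); print(tool(o,[.565,-.013,.25]), R.from_quat(o['eef_rot']).as_matrix())
```

```text
[ 0.52654586 -0.41968581 -0.01871606] [[ 9.39784753e-01  3.41766905e-01 -1.28180072e-05]
 [ 3.41766905e-01 -9.39784753e-01 -1.75496997e-05]
 [-1.80440743e-05  1.21121696e-05 -1.00000000e+00]]
```

Call:
{"fn": "arm_command", "kwargs": {"motion": [{"dx": 0.527, "dy": -0.42, "dz": -0.019, "az": 0.436}, {"dx": 0.527, "dy": -0.42, "dz": -0.019, "az": 0.436}, {"dx": 0.527, "dy": -0.42, "dz": -0.019, "az": 0.436}, {"dx": 0.527, "dy": -0.42, "dz": -0.019, "az": 0.436}, {"dx": 0.527, "dy": -0.42, "dz": -0.019, "az": 0.436}, {"dx": 0.527, "dy": -0.42, "dz": -0.019, "az": 0.436}, {"dx": 0.527, "dy": -0.42, "dz": -0.019, "az": 0.436}, {"dx": 0.527, "dy": -0.42, "dz": -0.019, "az": 0.436}, {"dx": 0.527, "dy": -0.42, "dz": -0.019, "az": 0.436}, {"dx": 0.527, "dy": -0.42, "dz": -0.019, "az": 0.436}, {"dx": 0.527, "dy": -0.42, "dz": -0.019, "az": 0.436}, {"dx": 0.527, "dy": -0.42, "dz": -0.019, "az": 0.436}, {"dx": 0.527, "dy": -0.42, "dz": -0.019, "az": 0.436}, {"dx": 0.527, "dy": -0.42, "dz": -0.019, "az": 0.436}, {"dx": 0.527, "dy": -0.42, "dz": -0.019, "az": 0.436}]}}

```text
$.motion[0]: bad value
```

Run:
```python
from h import *
from cell import r,models
o=r.get_obs(); print({k:np.round(o[k],4).tolist() for k in('t','joints','ee_pos','eef_rot','contact_force')})
s=snap('wrist'); pickle.dump(s,open('w1.pkl','wb'))
im=s['img'].copy()
for nm in ("head","drum","piston_mid","gear_mid","bearing_mid","spacer_mid"):
    for d in models.silhouettes(s,nm):
        e=d['extent']; m=d['region'].astype(np.uint8)
        v,u=np.nonzero(m); print(nm,round(d['confidence'],2),np.round(e,1),at(s,u.mean(),v.mean(),.03).round(3))
        c,_=cv2.findContours(m,0,1); cv2.drawContours(im,c,-1,(255,0,255),1)
cv2.imwrite('pics/w1.png',cv2.resize(im[:,:,::-1],(768,576)))
```

```text
{'t': 0.75, 'joints': [-1.2244, 0.353, 1.6334, -0.0, 1.1552, -0.0024], 'ee_pos': [0.2136, -0.5874, 0.2313], 'eef_rot': [0.9848, 0.1735, -0.0, 0.0], 'contact_force': [0.1347, -0.3867, -0.1711]}
```

View pics/w1.png

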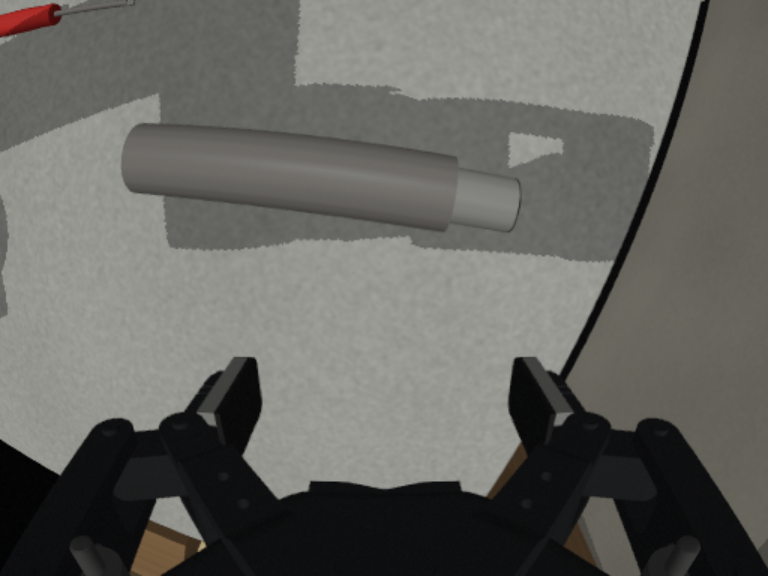

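The move was refused, so the wrist view still shows the start area. I'll retry with all fields given.

Call:
{"fn": "arm_command", "kwargs": {"motion": [{"dx": 0.527, "dy": -0.42, "dz": -0.019, "ax": 0, "ay": 0, "az": 0.436, "fingers": 1}, {"dx": 0.527, "dy": -0.42, "dz": -0.019, "ax": 0, "ay": 0, "az": 0.436, "fingers": 1}, {"dx": 0.527, "dy": -0.42, "dz": -0.019, "ax": 0, "ay": 0, "az": 0.436, "fingers": 1}, {"dx": 0.527, "dy": -0.42, "dz": -0.019, "ax": 0, "ay": 0, "az": 0.436, "fingers": 1}, {"dx": 0.527, "dy": -0.42, "dz": -0.019, "ax": 0, "ay": 0, "az": 0.436, "fingers": 1}, {"dx": 0.527, "dy": -0.42, "dz": -0.019, "ax": 0, "ay": 0, "az": 0.436, "fingers": 1}, {"dx": 0.527, "dy": -0.42, "dz": -0.019, "ax": 0, "ay": 0, "az": 0.436, "fingers": 1}, {"dx": 0.527, "dy": -0.42, "dz": -0.019, "ax": 0, "ay": 0, "az": 0.436, "fingers": 1}, {"dx": 0.527, "dy": -0.42, "dz": -0.019, "ax": 0, "ay": 0, "az": 0.436, "fingers": 1}, {"dx": 0.527, "dy": -0.42, "dz": -0.019, "ax": 0, "ay": 0, "az": 0.436, "fingers": 1}, {"dx": 0.527, "dy": -0.42, "dz": -0.019, "ax": 0, "ay": 0, "az": 0.436, "fingers": 1}, {"dx": 0.527, "dy": -0.42, "dz": -0.019, "ax": 0, "ay": 0, "az": 0.436, "fingers": 1}, {"dx": 0.527, "dy": -0.42, "dz": -0.019, "ax": 0, "ay": 0, "az": 0.436, "fingers": 1}, {"dx": 0.527, "dy": -0.42, "dz": -0.019, "ax": 0, "ay": 0, "az": 0.436, "fingers": 1}]}}

```text
t: 2.85
ee_pos: [0.5648, -0.0135, 0.2503]
eef_rot: [0.999, -0.044, -0.0, 0.0]
contact_force: [0.2, 0.3, 0.1]
width: 0.0856
grip_force: 0.0
```

```bash
cat > look.py <<'E'
from h import *
from cell import r,models
import sys
k=sys.argv[1]
s=snap('wrist'); pickle.dump(s,open(k+'.pkl','wb'))
im=s['img'].copy()
for nm in sys.argv[2:]:
    for d in models.silhouettes(s,nm):
        e=d['extent']; m=d['region'].astype(np.uint8)
        v,u=np.nonzero(m); print(nm,round(d['confidence'],2),np.round(e,1),at(s,u.mean(),v.mean(),.03).round(3))
        c,_=cv2.findContours(m,0,1); cv2.drawContours(im,c,-1,(255,0,255),1)
cv2.imwrite(f'pics/{k}.png',cv2.resize(im[:,:,::-1],(768,576)))
E
python3 look.py w2 head drum piston_mid gear_mid bearing_mid spacer_mid
```

```text
head 0.93 [297.6 110.9 383.5 195.5] [ 0.566 -0.12   0.03 ]
drum 0.91 [ 36.  147.7  97.3 218.1] [0.562 0.264 0.03 ]
drum 0.86 [129.4 113.2 210.1 192.2] [0.585 0.094 0.03 ]
piston_mid 0.81 [452.2 122.6 491.8 166.7] [ 0.57  -0.335  0.03 ]
piston_mid 0.72 [485.5  80.6 512.  113.6] [ 0.642 -0.4    0.03 ]
piston_mid 0.56 [491.3 152.3 512.  190.5] [ 0.522 -0.414  0.03 ]
gear_mid 0.56 [452.5 197.9 481.  235.5] [ 0.454 -0.34   0.03 ]
bearing_mid 0.8 [ 33.6 238.1  56.1 263.2] [0.448 0.361 0.03 ]
bearing_mid 0.24 [  3.2 175.6  26.2 196.4] [0.57  0.387 0.03 ]
spacer_mid 0.84 [  1.3 174.9  28.  197.6] [0.571 0.386 0.03 ]
```

View pics/w2.png

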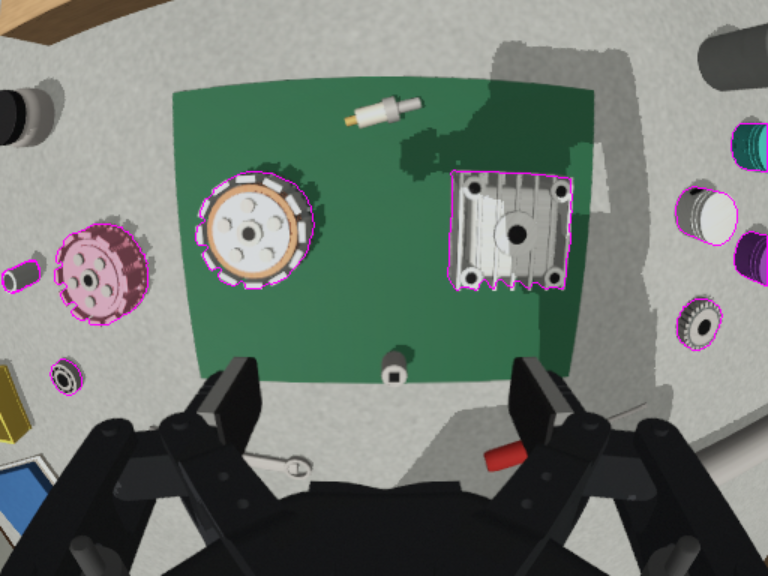

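The wrist view shows head, drum and all four parts cleanly outlined. I fit known-size models to the silhouettes with the support function.

```bash
cat >> h.py <<'E'
from scipy.optimize import least_squares
A=np.linspace(0,2*np.pi,24,endpoint=False); D=np.c_[np.cos(A),np.sin(A)]
DIM=dict(head=(.096,.05,.003),drum=(.1,.04,.003),piston_mid=(.054,.048,0),gear_mid=(.06,.018,0),bearing_mid=(.044,.016,0),spacer_mid=(.028,.045,0))
def fit(s,nm,mask,z0=None):
    w,h,zb=DIM[nm]; zb=zb if z0 is None else z0
    v,u=np.nonzero(mask); obs=(np.c_[u,v]@D.T).max(0)+.5*0
    if nm=='head': b=np.array([[i,j] for i in(-1,1) for j in(-1,1)])*w/2
    else: t=np.linspace(0,2*np.pi,60); b=np.c_[np.cos(t),np.sin(t)]*w/2
    def f(p):
        c,n=np.cos(p[2]),np.sin(p[2]); q=b@np.array([[c,n],[-n,c]])+p[:2]
        P=np.array([proj(s,np.r_[a,z]) for z in(zb,zb+h) for a in q]); return np.r_[(P@D.T).max(0)-obs,0 if nm=='head' else p[2]]
    x0=at(s,u.mean(),v.mean(),zb+h/2)[:2]
    k=least_squares(f,np.r_[x0,-.05],loss='soft_l1',x_scale=[.01,.01,.1]); return k.x, np.sqrt(np.mean(f(k.x)**2))
E
cat > fitall.py <<'E'
from h import *
from cell import models
import sys
k=sys.argv[1]; s=snap('wrist'); pickle.dump(s,open(k+'.pkl','wb'))
for a in sys.argv[2:]:
    nm,*z=a.split(':')
    for d in models.silhouettes(s,nm)[:4]:
        x,e=fit(s,nm,d['region'],float(z[0]) if z else None); print(nm,round(d['confidence'],2),x.round(4),'rms px',round(e,2),np.round(d['extent']))
if len(sys.argv)>2: cv2.imwrite(f'pics/{k}.png',s['img'][:,:,::-1])
E
python3 fitall.py w3 head drum piston_mid gear_mid bearing_mid spacer_mid
python3 - <<'E'
E
```

```text
head 0.96 [ 0.5663 -0.1194 -0.082 ] rms px 1.38 [297. 110. 385. 196.]
drum 0.83 [0.5846 0.0952 0.126 ] rms px 1.11 [131. 114. 211. 190.]
drum 0.79 [ 0.5596  0.2738 -1.9731] rms px 1.97 [ 37. 150.  98. 217.]
piston_mid 0.84 [ 0.5187 -0.4345 -0.1362] rms px 5.11 [493. 152. 512. 190.]
piston_mid 0.65 [ 0.6432 -0.4201  0.6729] rms px 5.14 [488.  80. 512. 116.]
gear_mid 0.57 [ 0.442  -0.3601 -0.043 ] rms px 0.65 [455. 199. 481. 233.]
bearing_mid 0.8 [0.4378 0.3833 0.0611] rms px 1.3 [ 34. 239.  53. 262.]
spacer_mid 0.59 [ 0.5687  0.3957 -0.0602] rms px 1.63 [  2. 176.  26. 198.]
```

Run:
```python
from h import *
from cell import r
o=r.get_obs(); print(tool(o,[.567,-.337,.2]))
```

```text
[0.02991063 0.32311638 0.05025617]
```

Call:
{"fn": "arm_command", "kwargs": {"motion": [{"dx": 0.03, "dy": 0.323, "dz": 0.05, "ax": 0, "ay": 0, "az": -1.574, "fingers": 1}, {"dx": 0.03, "dy": 0.323, "dz": 0.05, "ax": 0, "ay": 0, "az": -1.574, "fingers": 1}, {"dx": 0.03, "dy": 0.323, "dz": 0.05, "ax": 0, "ay": 0, "az": -1.574, "fingers": 1}, {"dx": 0.03, "dy": 0.323, "dz": 0.05, "ax": 0, "ay": 0, "az": -1.574, "fingers": 1}, {"dx": 0.03, "dy": 0.323, "dz": 0.05, "ax": 0, "ay": 0, "az": -1.574, "fingers": 1}, {"dx": 0.03, "dy": 0.323, "dz": 0.05, "ax": 0, "ay": 0, "az": -1.574, "fingers": 1}, {"dx": 0.03, "dy": 0.323, "dz": 0.05, "ax": 0, "ay": 0, "az": -1.574, "fingers": 1}, {"dx": 0.03, "dy": 0.323, "dz": 0.05, "ax": 0, "ay": 0, "az": -1.574, "fingers": 1}, {"dx": 0.03, "dy": 0.323, "dz": 0.05, "ax": 0, "ay": 0, "az": -1.574, "fingers": 1}, {"dx": 0.03, "dy": 0.323, "dz": 0.05, "ax": 0, "ay": 0, "az": -1.574, "fingers": 1}, {"dx": 0.03, "dy": 0.323, "dz": 0.05, "ax": 0, "ay": 0, "az": -1.574, "fingers": 1}]}}

```text
t: 4.92
ee_pos: [0.5671, -0.3368, 0.2002]
eef_rot: [0.737, 0.676, 0.0, -0.0]
contact_force: [-0.6, -0.5, -0.2]
width: 0.0853
grip_force: 0.0
```

```bash
python3 fitall.py w4 piston_mid gear_mid head; python3 -c "
from h import *
from cell import r
o=r.get_obs(); print({k:np.round(o[k],4).tolist() for k in('t','joints','ee_pos')}, tool(o,[0,0,0]).round(4), R.from_quat(o['eef_rot']).as_matrix()[:,0])"
```

```text
piston_mid 0.93 [ 0.518  -0.4366  0.0141] rms px 0.64 [202. 224. 249. 281.]
piston_mid 0.67 [ 0.6413 -0.4227  0.2051] rms px 1.07 [302. 206. 350. 265.]
piston_mid 0.65 [ 0.5617 -0.1614 -0.1918] rms px 13.27 [190.   0. 286.  21.]
piston_mid 0.61 [ 0.569  -0.3392 -0.4748] rms px 1.43 [237. 143. 284. 204.]
gear_mid 0.84 [ 0.4421 -0.3598  0.0167] rms px 1.06 [134. 171. 183. 217.]
head 0.65 [ 0.5662 -0.1212 -0.1038] rms px 34.18 [190.   0. 288.  25.]
{'t': 5.125, 'joints': [-0.5383, 0.4344, 1.5831, -0.0, 1.124, -0.4534], 'ee_pos': [0.5671, -0.3369, 0.2003]} [ 0.2876 -0.5936  0.2003] [ 8.47856697e-02  9.96399212e-01 -8.17999994e-06]
```

View pics/w4.png

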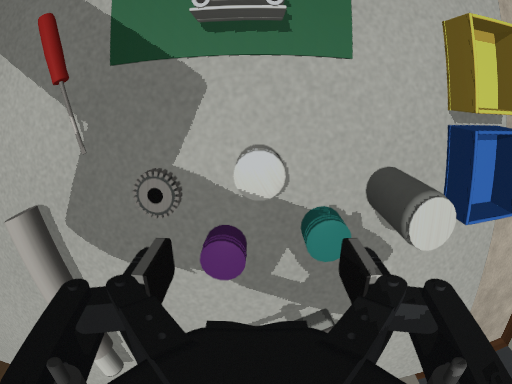

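The piston's white crown is at (261,174), under the gripper. I descend and grasp.

Call:
{"fn": "arm_command", "kwargs": {"motion": [{"dx": -0.001, "dy": 0.001, "dz": 0.192, "ax": 0, "ay": 0, "az": 0, "fingers": 1}, {"dx": -0.001, "dy": 0.001, "dz": 0.192, "ax": 0, "ay": 0, "az": 0, "fingers": 1}, {"dx": -0.001, "dy": 0.001, "dz": 0.192, "ax": 0, "ay": 0, "az": 0, "fingers": 1}, {"dx": -0.001, "dy": 0.001, "dz": 0.192, "ax": 0, "ay": 0, "az": 0, "fingers": 1}, {"dx": -0.001, "dy": 0.001, "dz": 0.192, "ax": 0, "ay": 0, "az": 0, "fingers": 1}, {"dx": -0.001, "dy": 0.001, "dz": 0.192, "ax": 0, "ay": 0, "az": 0, "fingers": 1}, {"dx": -0.001, "dy": 0.001, "dz": 0.192, "ax": 0, "ay": 0, "az": 0, "fingers": 0}, {"dx": -0.001, "dy": 0.001, "dz": 0.192, "ax": 0, "ay": 0, "az": 0, "fingers": 0}, {"dx": -0.001, "dy": 0.001, "dz": 0.192, "ax": 0, "ay": 0, "az": 0, "fingers": 0}, {"dx": -0.001, "dy": 0.001, "dz": 0.192, "ax": 0, "ay": 0, "az": 0, "fingers": 0}, {"dx": -0.001, "dy": 0.001, "dz": 0.192, "ax": 0, "ay": 0, "az": 0, "fingers": 0}, {"dx": -0.001, "dy": 0.001, "dz": 0.192, "ax": 0, "ay": 0, "az": 0, "fingers": 0}]}}

```text
t: 6.62
ee_pos: [0.5689, -0.3385, 0.0101]
eef_rot: [0.736, 0.677, 0.0, 0.001]
contact_force: [-2.3, 0.6, 9.1]
width: 0.053
grip_force: 61.7
```

Call:
{"fn": "arm_command", "kwargs": {"motion": [{"dx": 0, "dy": 0, "dz": -0.02, "ax": 0, "ay": 0, "az": 0, "fingers": 0}, {"dx": 0, "dy": 0, "dz": -0.05, "ax": 0, "ay": 0, "az": 0, "fingers": 0}, {"dx": 0.03, "dy": 0, "dz": -0.1, "ax": 0, "ay": 0, "az": 0, "fingers": 0}, {"dx": 0.08, "dy": -0.005, "dz": -0.12, "ax": 0, "ay": 0, "az": 0, "fingers": 0}, {"dx": 0.13, "dy": -0.01, "dz": -0.12, "ax": 0, "ay": 0, "az": 0, "fingers": 0}, {"dx": 0.18, "dy": -0.012, "dz": -0.12, "ax": 0, "ay": 0, "az": 0, "fingers": 0}, {"dx": 0.23, "dy": -0.015, "dz": -0.12, "ax": 0, "ay": 0, "az": 0, "fingers": 0}, {"dx": 0.28, "dy": -0.018, "dz": -0.12, "ax": 0, "ay": 0, "az": 0, "fingers": 0}, {"dx": 0.31, "dy": -0.02, "dz": -0.12, "ax": 0, "ay": 0, "az": 0, "fingers": 0}, {"dx": 0.3255, "dy": -0.02, "dz": -0.12, "ax": 0, "ay": 0, "az": 0, "fingers": 0}, {"dx": 0.3255, "dy": -0.02, "dz": -0.12, "ax": 0, "ay": 0, "az": 0, "fingers": 0}, {"dx": 0.3255, "dy": -0.02, "dz": -0.12, "ax": 0, "ay": 0, "az": 0, "fingers": 0}]}}

```text
t: 8.12
ee_pos: [0.5754, -0.013, 0.1285]
eef_rot: [0.736, 0.677, -0.0, 0.0]
contact_force: [0.0, -0.3, -1.7]
width: 0.0528
grip_force: 63.4
```

```bash
python3 fitall.py w5 piston_mid:0.118 drum head gear_mid; python3 -c "
from h import *
from cell import r
o=r.get_obs(); print({k:np.round(o[k],4).tolist() for k in('t','joints','ee_pos','eef_rot')}, tool(o,[.5755,-.0121,0]).round(4))"
```

```text
piston_mid 0.73 [ 0.5742 -0.0139 -0.0786] rms px 2.47 [196. 190. 316. 328.]
drum 0.65 [0.5839 0.0971 0.05  ] rms px 3.19 [194.   2. 318. 118.]
head 0.76 [ 0.559  -0.2038 -0.0839] rms px 30.54 [210. 306. 309. 318.]
{'t': 8.375, 'joints': [-0.0248, 0.3957, 1.8295, -0.0001, 0.9165, 0.0604], 'ee_pos': [0.5754, -0.0128, 0.1282], 'eef_rot': [0.7365, 0.6764, -0.0001, -0.0]} [7.000e-04 1.000e-04 1.282e-01]
```

View pics/w5.png

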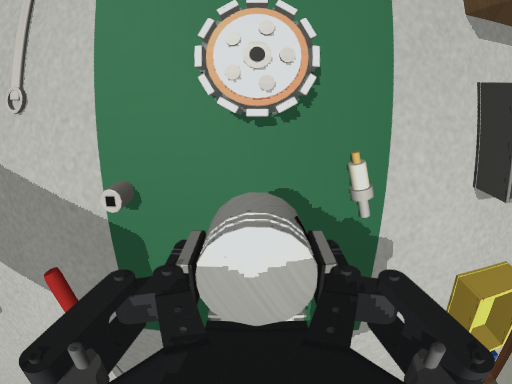

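The piston is held upright and centred at (257,265), with the drum ahead at (257,55). I lower and release it.

Call:
{"fn": "arm_command", "kwargs": {"motion": [{"dx": 0.001, "dy": 0, "dz": 0.05, "ax": 0, "ay": 0, "az": 0, "fingers": 0}, {"dx": 0.001, "dy": 0, "dz": 0.09, "ax": 0, "ay": 0, "az": 0, "fingers": 0}, {"dx": 0.001, "dy": 0, "dz": 0.108, "ax": 0, "ay": 0, "az": 0, "fingers": 0}, {"dx": 0.001, "dy": 0, "dz": 0.1145, "ax": 0, "ay": 0, "az": 0, "fingers": 0}, {"dx": 0.001, "dy": 0, "dz": 0.1145, "ax": 0, "ay": 0, "az": 0, "fingers": 0}, {"dx": 0.001, "dy": 0, "dz": 0.1145, "ax": 0, "ay": 0, "az": 0, "fingers": 0}, {"dx": 0.001, "dy": 0, "dz": 0.1145, "ax": 0, "ay": 0, "az": 0, "fingers": 1}, {"dx": 0.001, "dy": 0, "dz": 0.1145, "ax": 0, "ay": 0, "az": 0, "fingers": 1}, {"dx": 0.001, "dy": 0, "dz": 0.1145, "ax": 0, "ay": 0, "az": 0, "fingers": 1}, {"dx": 0.001, "dy": 0, "dz": 0.1145, "ax": 0, "ay": 0, "az": 0, "fingers": 1}, {"dx": 0.001, "dy": 0, "dz": 0.08, "ax": 0, "ay": 0, "az": 0, "fingers": 1}, {"dx": 0.001, "dy": 0, "dz": 0.03, "ax": 0, "ay": 0, "az": 0, "fingers": 1}, {"dx": 0.001, "dy": 0, "dz": -0.03, "ax": 0, "ay": 0, "az": 0, "fingers": 1}, {"dx": 0.001, "dy": 0, "dz": -0.07, "ax": 0, "ay": 0, "az": 0, "fingers": 1}, {"dx": 0.001, "dy": 0, "dz": -0.07, "ax": 0, "ay": 0, "az": 0, "fingers": 1}]}}

```text
t: 10.25
ee_pos: [0.5776, -0.011, 0.2019]
eef_rot: [0.736, 0.677, 0.002, 0.002]
contact_force: [0.5, 0.8, -0.6]
width: 0.0853
grip_force: 0.0
```

```bash
python3 fitall.py w6 piston_mid:0.003 drum; python3 -c "
from h import *
from cell import r
o=r.get_obs(); print({k:np.round(o[k],4).tolist() for k in('t','joints','ee_pos','eef_rot')}, tool(o,[.442,-.36,0.15]).round(4))"
```

```text
piston_mid 0.84 [ 0.5753 -0.0115  0.3003] rms px 0.64 [229. 140. 281. 202.]
{'t': 10.4, 'joints': [-0.0217, 0.3118, 1.7751, 0.0, 1.0564, 0.0623], 'ee_pos': [0.5747, -0.011, 0.1972], 'eef_rot': [0.7362, 0.6768, -0.0006, -0.0006]} [-0.3589 -0.1028  0.0474]
```

Call:
{"fn": "arm_command", "kwargs": {"motion": [{"dx": -0.359, "dy": -0.103, "dz": 0.037, "ax": 0, "ay": 0, "az": 1.571, "fingers": 1}, {"dx": -0.359, "dy": -0.103, "dz": 0.037, "ax": 0, "ay": 0, "az": 1.571, "fingers": 1}, {"dx": -0.359, "dy": -0.103, "dz": 0.037, "ax": 0, "ay": 0, "az": 1.571, "fingers": 1}, {"dx": -0.359, "dy": -0.103, "dz": 0.037, "ax": 0, "ay": 0, "az": 1.571, "fingers": 1}, {"dx": -0.359, "dy": -0.103, "dz": 0.037, "ax": 0, "ay": 0, "az": 1.571, "fingers": 1}, {"dx": -0.359, "dy": -0.103, "dz": 0.037, "ax": 0, "ay": 0, "az": 1.571, "fingers": 1}, {"dx": -0.359, "dy": -0.103, "dz": 0.037, "ax": 0, "ay": 0, "az": 1.571, "fingers": 1}, {"dx": -0.359, "dy": -0.103, "dz": 0.037, "ax": 0, "ay": 0, "az": 1.571, "fingers": 1}, {"dx": -0.359, "dy": -0.103, "dz": 0.037, "ax": 0, "ay": 0, "az": 1.571, "fingers": 1}, {"dx": -0.359, "dy": -0.103, "dz": 0.037, "ax": 0, "ay": 0, "az": 1.571, "fingers": 1}, {"dx": -0.359, "dy": -0.103, "dz": 0.037, "ax": 0, "ay": 0, "az": 1.571, "fingers": 1}, {"dx": -0.359, "dy": -0.103, "dz": 0.037, "ax": 0, "ay": 0, "az": 1.571, "fingers": 1}]}}

```text
t: 11.9
ee_pos: [0.4426, -0.3599, 0.1609]
eef_rot: [0.999, -0.042, -0.0, -0.0]
contact_force: [-0.6, 0.1, 0.5]
width: 0.0856
grip_force: 0.0
```

```bash
python3 fitall.py w7 gear_mid; python3 -c "
from h import *
from cell import r
o=r.get_obs(); print({k:np.round(o[k],4).tolist() for k in('t','joints','ee_pos','eef_rot')}, tool(o,[.442,-.36,0.0]).round(4))"
```

```text
gear_mid 0.92 [ 0.4423 -0.3596 -0.1894] rms px 1.29 [228. 145. 288. 203.]
{'t': 12.0, 'joints': [-0.6853, 0.3469, 1.816, 0.0, 0.9789, 0.969], 'ee_pos': [0.4427, -0.36, 0.1612], 'eef_rot': [0.9991, -0.0418, -0.0001, -0.0001]} [-7.000e-04  1.000e-04  1.612e-01]
```

View pics/w7.png

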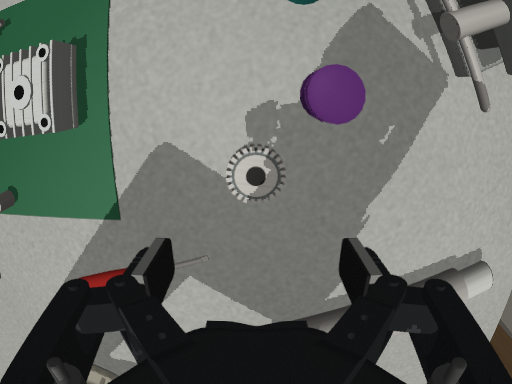

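Call:
{"fn": "arm_command", "kwargs": {"motion": [{"dx": 0, "dy": 0, "dz": 0.06, "ax": 0, "ay": 0, "az": 0, "fingers": 1}, {"dx": 0, "dy": 0, "dz": 0.11, "ax": 0, "ay": 0, "az": 0, "fingers": 1}, {"dx": 0, "dy": 0, "dz": 0.145, "ax": 0, "ay": 0, "az": 0, "fingers": 1}, {"dx": 0, "dy": 0, "dz": 0.157, "ax": 0, "ay": 0, "az": 0, "fingers": 1}, {"dx": 0, "dy": 0, "dz": 0.157, "ax": 0, "ay": 0, "az": 0, "fingers": 1}, {"dx": 0, "dy": 0, "dz": 0.157, "ax": 0, "ay": 0, "az": 0, "fingers": 0}, {"dx": 0, "dy": 0, "dz": 0.157, "ax": 0, "ay": 0, "az": 0, "fingers": 0}, {"dx": 0, "dy": 0, "dz": 0.157, "ax": 0, "ay": 0, "az": 0, "fingers": 0}, {"dx": 0, "dy": 0, "dz": 0.157, "ax": 0, "ay": 0, "az": 0, "fingers": 0}, {"dx": 0, "dy": 0, "dz": 0.157, "ax": 0, "ay": 0, "az": 0, "fingers": 0}, {"dx": 0, "dy": 0, "dz": 0.157, "ax": 0, "ay": 0, "az": 0, "fingers": 0}]}}

```text
t: 13.38
ee_pos: [0.4436, -0.3608, 0.0064]
eef_rot: [0.999, -0.042, 0.001, 0.001]
contact_force: [-2.1, 2.2, 10.0]
width: 0.0573
grip_force: 61.6
```

Call:
{"fn": "arm_command", "kwargs": {"motion": [{"dx": 0, "dy": 0, "dz": -0.02, "ax": 0, "ay": 0, "az": 0, "fingers": 0}, {"dx": 0, "dy": 0, "dz": -0.06, "ax": 0, "ay": 0, "az": 0, "fingers": 0}, {"dx": 0, "dy": -0.04, "dz": -0.1, "ax": 0, "ay": 0, "az": 0, "fingers": 0}, {"dx": -0.001, "dy": -0.09, "dz": -0.12, "ax": 0, "ay": 0, "az": 0, "fingers": 0}, {"dx": -0.001, "dy": -0.15, "dz": -0.12, "ax": 0, "ay": 0, "az": 0, "fingers": 0}, {"dx": -0.001, "dy": -0.21, "dz": -0.12, "ax": 0, "ay": 0, "az": 0, "fingers": 0}, {"dx": -0.001, "dy": -0.27, "dz": -0.12, "ax": 0, "ay": 0, "az": 0, "fingers": 0}, {"dx": -0.002, "dy": -0.33, "dz": -0.12, "ax": 0, "ay": 0, "az": 0, "fingers": 0}, {"dx": -0.002, "dy": -0.39, "dz": -0.12, "ax": 0, "ay": 0, "az": 0, "fingers": 0}, {"dx": -0.002, "dy": -0.44, "dz": -0.12, "ax": 0, "ay": 0, "az": 0, "fingers": 0}, {"dx": -0.002, "dy": -0.4655, "dz": -0.12, "ax": 0, "ay": 0, "az": 0, "fingers": 0}, {"dx": -0.002, "dy": -0.4655, "dz": -0.12, "ax": 0, "ay": 0, "az": 0, "fingers": 0}, {"dx": -0.002, "dy": -0.4655, "dz": -0.12, "ax": 0, "ay": 0, "az": 0, "fingers": 0}, {"dx": -0.002, "dy": -0.4655, "dz": -0.12, "ax": 0, "ay": 0, "az": 0, "fingers": 0}]}}

```text
t: 15.12
ee_pos: [0.4798, 0.103, 0.1245]
eef_rot: [0.999, -0.043, 0.0, 0.0]
contact_force: [-0.0, -0.3, -2.8]
width: 0.0572
grip_force: 65.6
```

```bash
python3 fitall.py w8 gear_mid:0.118 drum piston_mid:0.003 head; python3 -c "
from h import *
from cell import r
o=r.get_obs(); print({k:np.round(o[k],4).tolist() for k in('t','joints','ee_pos','eef_rot')}, tool(o,[.48,.1041,0.0]).round(4))"
```

```text
drum 0.6 [0.5842 0.0966 0.1275] rms px 2.22 [190.   0. 316. 125.]
drum 0.56 [ 0.5586  0.2736 -1.0566] rms px 1.95 [ 19.  66. 120. 174.]
piston_mid 0.91 [ 0.5747 -0.0112 -0.5159] rms px 1.28 [346.  32. 423. 105.]
head 0.92 [ 0.5673 -0.1213 -0.0333] rms px 6.24 [426.  22. 511. 138.]
{'t': 15.375, 'joints': [0.2093, 0.286, 2.0112, -0.0, 0.8444, 1.8652], 'ee_pos': [0.4799, 0.1035, 0.1243], 'eef_rot': [0.9991, -0.0425, 0.0, 0.0]} [ 0.     -0.0007  0.1243]
```

View pics/w8.png

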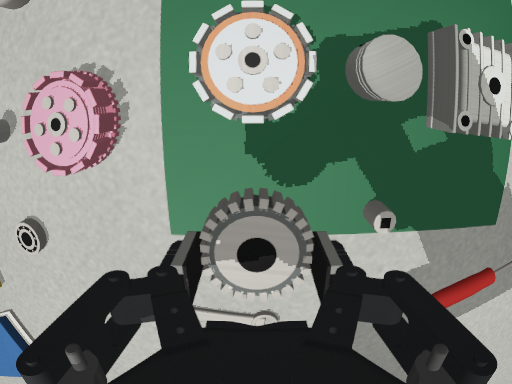

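The gear is held flat at (257,245), squarely in front of the drum at (253,60). I lower and release it.

Call:
{"fn": "arm_command", "kwargs": {"motion": [{"dx": 0, "dy": -0.001, "dz": 0.05, "ax": 0, "ay": 0, "az": 0, "fingers": 0}, {"dx": 0, "dy": -0.001, "dz": 0.09, "ax": 0, "ay": 0, "az": 0, "fingers": 0}, {"dx": 0, "dy": -0.001, "dz": 0.108, "ax": 0, "ay": 0, "az": 0, "fingers": 0}, {"dx": 0, "dy": -0.001, "dz": 0.1145, "ax": 0, "ay": 0, "az": 0, "fingers": 0}, {"dx": 0, "dy": -0.001, "dz": 0.1145, "ax": 0, "ay": 0, "az": 0, "fingers": 0}, {"dx": 0, "dy": -0.001, "dz": 0.1145, "ax": 0, "ay": 0, "az": 0, "fingers": 0}, {"dx": 0, "dy": -0.001, "dz": 0.1145, "ax": 0, "ay": 0, "az": 0, "fingers": 1}, {"dx": 0, "dy": -0.001, "dz": 0.1145, "ax": 0, "ay": 0, "az": 0, "fingers": 1}, {"dx": 0, "dy": -0.001, "dz": 0.1145, "ax": 0, "ay": 0, "az": 0, "fingers": 1}, {"dx": 0, "dy": -0.001, "dz": 0.1145, "ax": 0, "ay": 0, "az": 0, "fingers": 1}, {"dx": 0, "dy": -0.001, "dz": 0.08, "ax": 0, "ay": 0, "az": 0, "fingers": 1}, {"dx": 0, "dy": -0.001, "dz": 0.03, "ax": 0, "ay": 0, "az": 0, "fingers": 1}, {"dx": 0, "dy": -0.001, "dz": -0.03, "ax": 0, "ay": 0, "az": 0, "fingers": 1}, {"dx": 0, "dy": -0.001, "dz": -0.06, "ax": 0, "ay": 0, "az": 0, "fingers": 1}, {"dx": 0, "dy": -0.001, "dz": -0.06, "ax": 0, "ay": 0, "az": 0, "fingers": 1}, {"dx": 0, "dy": -0.001, "dz": -0.06, "ax": 0, "ay": 0, "az": 0, "fingers": 1}]}}

```text
t: 17.38
ee_pos: [0.4793, 0.1048, 0.1835]
eef_rot: [0.999, -0.042, -0.001, 0.0]
contact_force: [-0.3, -0.2, -0.3]
width: 0.0854
grip_force: 0.0
```

```bash
python3 fitall.py w9 gear_mid:0.003 drum bearing_mid piston_mid:0.003; python3 -c "
from h import *
from cell import r
o=r.get_obs(); print({k:np.round(o[k],4).tolist() for k in('t','joints','ee_pos','eef_rot')}, tool(o,[.438,.383,0.15]).round(4))"
```

```text
gear_mid 0.7 [0.4791 0.1042 0.0207] rms px 0.56 [229. 141. 287. 198.]
drum 0.98 [0.5842 0.0965 0.4486] rms px 1.83 [205.  18. 308. 118.]
drum 0.98 [ 0.5586  0.2737 -0.2648] rms px 1.81 [ 56.  70. 143. 162.]
drum 0.62 [ 0.4239  0.408  -0.0581] rms px 23.96 [ 43. 202.  71. 234.]
bearing_mid 0.57 [0.4366 0.3848 0.7315] rms px 0.91 [ 42. 201.  72. 234.]
piston_mid 0.83 [ 0.575  -0.0118 -0.2058] rms px 0.9 [333.  46. 397. 104.]
{'t': 17.625, 'joints': [0.2122, 0.2022, 1.9613, 0.0, 0.9802, 1.8672], 'ee_pos': [0.4794, 0.1048, 0.1832], 'eef_rot': [0.9991, -0.0421, -0.001, 0.0003]} [-0.0645 -0.2737  0.0332]
```

Call:
{"fn": "arm_command", "kwargs": {"motion": [{"dx": -0.065, "dy": -0.275, "dz": 0.023, "ax": 0, "ay": 0, "az": 0, "fingers": 1}, {"dx": -0.065, "dy": -0.275, "dz": 0.023, "ax": 0, "ay": 0, "az": 0, "fingers": 1}, {"dx": -0.065, "dy": -0.275, "dz": 0.023, "ax": 0, "ay": 0, "az": 0, "fingers": 1}, {"dx": -0.065, "dy": -0.275, "dz": 0.023, "ax": 0, "ay": 0, "az": 0, "fingers": 1}, {"dx": -0.065, "dy": -0.275, "dz": 0.023, "ax": 0, "ay": 0, "az": 0, "fingers": 1}, {"dx": -0.065, "dy": -0.275, "dz": 0.023, "ax": 0, "ay": 0, "az": 0, "fingers": 1}, {"dx": -0.065, "dy": -0.275, "dz": 0.023, "ax": 0, "ay": 0, "az": 0, "fingers": 1}, {"dx": -0.065, "dy": -0.275, "dz": 0.023, "ax": 0, "ay": 0, "az": 0, "fingers": 1}]}}

```text
t: 18.62
ee_pos: [0.4385, 0.3833, 0.1612]
eef_rot: [0.999, -0.043, -0.0, 0.0]
contact_force: [0.3, 0.4, -0.2]
width: 0.0853
grip_force: 0.0
```

```bash
python3 fitall.py w10 bearing_mid spacer_mid; python3 -c "
from h import *
from cell import r
o=r.get_obs(); print({k:np.round(o[k],4).tolist() for k in('t','joints','ee_pos','eef_rot')}, tool(o,[.4370,.3845,0.0]).round(4))"
```

```text
spacer_mid 0.69 [0.569  0.3958 0.0619] rms px 0.87 [214.  23. 245.  60.]
{'t': 18.775, 'joints': [0.716, 0.3637, 1.7896, -0.0001, 0.9881, 2.3722], 'ee_pos': [0.4387, 0.3836, 0.1615], 'eef_rot': [0.9991, -0.0427, 0.0001, -0.0]} [-0.0018 -0.0007  0.1615]
```

View pics/w10.png

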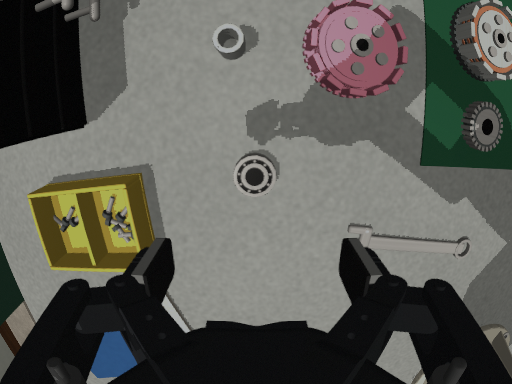

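The bearing is at (255,175), directly under the gripper. I grasp it.

Call:
{"fn": "arm_command", "kwargs": {"motion": [{"dx": 0, "dy": 0, "dz": 0.06, "ax": 0, "ay": 0, "az": 0, "fingers": 1}, {"dx": 0, "dy": 0, "dz": 0.11, "ax": 0, "ay": 0, "az": 0, "fingers": 1}, {"dx": 0, "dy": 0, "dz": 0.145, "ax": 0, "ay": 0, "az": 0, "fingers": 1}, {"dx": 0, "dy": 0, "dz": 0.157, "ax": 0, "ay": 0, "az": 0, "fingers": 1}, {"dx": 0, "dy": 0, "dz": 0.157, "ax": 0, "ay": 0, "az": 0, "fingers": 1}, {"dx": 0, "dy": 0, "dz": 0.157, "ax": 0, "ay": 0, "az": 0, "fingers": 0}, {"dx": 0, "dy": 0, "dz": 0.157, "ax": 0, "ay": 0, "az": 0, "fingers": 0}, {"dx": 0, "dy": 0, "dz": 0.157, "ax": 0, "ay": 0, "az": 0, "fingers": 0}, {"dx": 0, "dy": 0, "dz": 0.157, "ax": 0, "ay": 0, "az": 0, "fingers": 0}, {"dx": 0, "dy": 0, "dz": 0.157, "ax": 0, "ay": 0, "az": 0, "fingers": 0}, {"dx": 0, "dy": 0, "dz": 0.157, "ax": 0, "ay": 0, "az": 0, "fingers": 0}]}}

```text
t: 20.15
ee_pos: [0.439, 0.385, 0.006]
eef_rot: [0.999, -0.042, 0.001, -0.001]
contact_force: [-1.7, -1.5, 9.7]
width: 0.0412
grip_force: 59.1
```

```bash
python3 -c "
from h import *
from cell import r
s=pickle.load(open('w10.pkl','rb')); print(at(s,254.5,175.5,.016))
o=r.get_obs(); print({k:np.round(o[k],4).tolist() for k in('t','ee_pos','width','contact_force')}, tool(o,[.4791,.1042,0.0]).round(4))"
```

```text
[0.43781293 0.3842452  0.016     ]
{'t': 20.15, 'ee_pos': [0.439, 0.385, 0.006], 'width': 0.0412, 'contact_force': [-1.6615, -1.4564, 9.7468]} [0.0635 0.2765 0.0057]
```

Call:
{"fn": "arm_command", "kwargs": {"motion": [{"dx": 0, "dy": 0, "dz": -0.02, "ax": 0, "ay": 0, "az": 0, "fingers": 0}, {"dx": 0, "dy": 0, "dz": -0.06, "ax": 0, "ay": 0, "az": 0, "fingers": 0}, {"dx": 0.01, "dy": 0.04, "dz": -0.1, "ax": 0, "ay": 0, "az": 0, "fingers": 0}, {"dx": 0.02, "dy": 0.09, "dz": -0.12, "ax": 0, "ay": 0, "az": 0, "fingers": 0}, {"dx": 0.035, "dy": 0.15, "dz": -0.12, "ax": 0, "ay": 0, "az": 0, "fingers": 0}, {"dx": 0.05, "dy": 0.21, "dz": -0.12, "ax": 0, "ay": 0, "az": 0, "fingers": 0}, {"dx": 0.06, "dy": 0.25, "dz": -0.12, "ax": 0, "ay": 0, "az": 0, "fingers": 0}, {"dx": 0.064, "dy": 0.275, "dz": -0.12, "ax": 0, "ay": 0, "az": 0, "fingers": 0}, {"dx": 0.064, "dy": 0.275, "dz": -0.12, "ax": 0, "ay": 0, "az": 0, "fingers": 0}, {"dx": 0.064, "dy": 0.275, "dz": -0.12, "ax": 0, "ay": 0, "az": 0, "fingers": 0}, {"dx": 0.064, "dy": 0.275, "dz": -0.12, "ax": 0, "ay": 0, "az": 0, "fingers": 0}]}}

```text
t: 21.52
ee_pos: [0.4789, 0.1059, 0.1246]
eef_rot: [0.999, -0.042, 0.0, -0.0]
contact_force: [-0.8, 0.1, -0.6]
width: 0.0411
grip_force: 61.1
```

```bash
python3 fitall.py w11 bearing_mid:0.118 gear_mid:0.003 drum; python3 -c "
from h import *
from cell import r
o=r.get_obs(); print({k:np.round(o[k],4).tolist() for k in('t','ee_pos','eef_rot','width')}, tool(o,[.4791,.1042,0.0]).round(4))"
```

```text
bearing_mid 0.81 [0.4768 0.1054 0.0202] rms px 1.38 [215. 205. 299. 289.]
gear_mid 0.56 [0.4793 0.1043 0.1047] rms px 2.88 [227. 151. 290. 210.]
drum 0.8 [ 0.5586  0.2737 -1.1662] rms px 2.26 [ 24.  68. 124. 173.]
{'t': 21.725, 'ee_pos': [0.4789, 0.1056, 0.1243], 'eef_rot': [0.9991, -0.0416, -0.0001, -0.0], 'width': 0.0411} [0.0004 0.0014 0.1243]
```

View pics/w11.png

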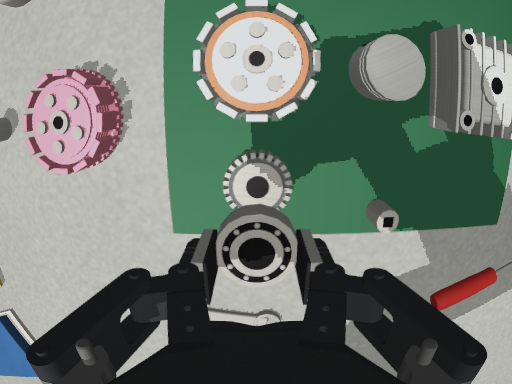

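The bearing is held flat at (257,250) above the gear at (258,187). I correct by 1–2 mm and set it down.

Call:
{"fn": "arm_command", "kwargs": {"motion": [{"dx": 0.0015, "dy": 0.0014, "dz": 0.05, "ax": 0, "ay": 0, "az": 0, "fingers": 0}, {"dx": 0.0015, "dy": 0.0014, "dz": 0.08, "ax": 0, "ay": 0, "az": 0, "fingers": 0}, {"dx": 0.0015, "dy": 0.0014, "dz": 0.092, "ax": 0, "ay": 0, "az": 0, "fingers": 0}, {"dx": 0.0015, "dy": 0.0014, "dz": 0.097, "ax": 0, "ay": 0, "az": 0, "fingers": 0}, {"dx": 0.0015, "dy": 0.0014, "dz": 0.097, "ax": 0, "ay": 0, "az": 0, "fingers": 0}, {"dx": 0.0015, "dy": 0.0014, "dz": 0.097, "ax": 0, "ay": 0, "az": 0, "fingers": 0}, {"dx": 0.0015, "dy": 0.0014, "dz": 0.097, "ax": 0, "ay": 0, "az": 0, "fingers": 1}, {"dx": 0.0015, "dy": 0.0014, "dz": 0.097, "ax": 0, "ay": 0, "az": 0, "fingers": 1}, {"dx": 0.0015, "dy": 0.0014, "dz": 0.097, "ax": 0, "ay": 0, "az": 0, "fingers": 1}, {"dx": 0.0015, "dy": 0.0014, "dz": 0.097, "ax": 0, "ay": 0, "az": 0, "fingers": 1}, {"dx": 0.0015, "dy": 0.0014, "dz": 0.06, "ax": 0, "ay": 0, "az": 0, "fingers": 1}, {"dx": 0.0015, "dy": 0.0014, "dz": 0.01, "ax": 0, "ay": 0, "az": 0, "fingers": 1}, {"dx": 0.0015, "dy": 0.0014, "dz": -0.04, "ax": 0, "ay": 0, "az": 0, "fingers": 1}, {"dx": 0.0015, "dy": 0.0014, "dz": -0.06, "ax": 0, "ay": 0, "az": 0, "fingers": 1}, {"dx": 0.0015, "dy": 0.0014, "dz": -0.06, "ax": 0, "ay": 0, "az": 0, "fingers": 1}, {"dx": 0.0015, "dy": 0.0014, "dz": -0.06, "ax": 0, "ay": 0, "az": 0, "fingers": 1}]}}

```text
t: 23.72
ee_pos: [0.4797, 0.1033, 0.1833]
eef_rot: [0.999, -0.042, -0.001, 0.0]
contact_force: [-0.4, -0.0, 0.8]
width: 0.0852
grip_force: 0.0
```

```bash
python3 fitall.py w12 bearing_mid:0.021 gear_mid:0.003 drum spacer_mid; python3 -c "
from h import *
from cell import r
s=pickle.load(open('w12.pkl','rb')); cv2.imwrite('pics/w12c.png',cv2.resize(s['img'][90:250,180:340,::-1],(480,480)))
o=r.get_obs(); print({k:np.round(o[k],4).tolist() for k in('t','ee_pos','eef_rot','width')}, tool(o,[.569,.3958,0.15]).round(4))"
```

```text
bearing_mid 0.18 [ 0.5744 -0.0059 -0.0717] rms px 8.45 [332.  43. 394. 103.]
gear_mid 0.81 [ 0.4791  0.104  -0.0396] rms px 0.61 [230. 141. 284. 198.]
drum 0.93 [ 0.5584  0.2741 -0.4782] rms px 1.92 [ 55.  72. 141. 162.]
drum 0.73 [0.5842 0.0966 0.0218] rms px 2.42 [204.  19. 305. 119.]
spacer_mid 0.67 [ 0.5691  0.396  -0.3235] rms px 1.14 [  5. 116.  40. 140.]
{'t': 23.975, 'ee_pos': [0.4798, 0.1034, 0.1833], 'eef_rot': [0.9991, -0.0421, -0.0009, 0.0002], 'width': 0.0852} [ 0.0643 -0.2989  0.0331]
```

View pics/w12c.png

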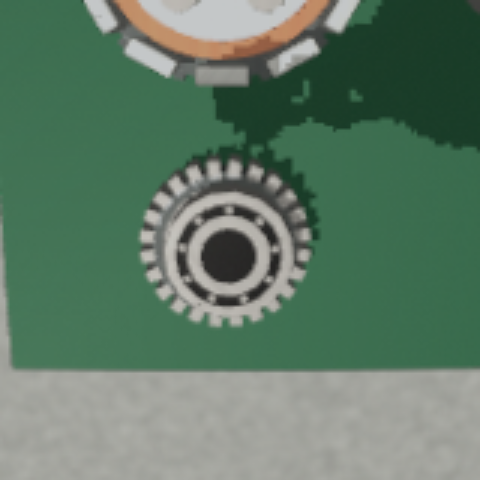

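The bearing lies on the gear with its centre at crop (229,255). I check the numbers and go to the spacer.

Call:
{"fn": "arm_command", "kwargs": {"motion": [{"dx": 0.064, "dy": -0.299, "dz": 0.003, "ax": 0, "ay": 0, "az": 0, "fingers": 1}, {"dx": 0.064, "dy": -0.299, "dz": 0.003, "ax": 0, "ay": 0, "az": 0, "fingers": 1}, {"dx": 0.064, "dy": -0.299, "dz": 0.003, "ax": 0, "ay": 0, "az": 0, "fingers": 1}, {"dx": 0.064, "dy": -0.299, "dz": 0.003, "ax": 0, "ay": 0, "az": 0, "fingers": 1}, {"dx": 0.064, "dy": -0.299, "dz": 0.003, "ax": 0, "ay": 0, "az": 0, "fingers": 1}, {"dx": 0.064, "dy": -0.299, "dz": 0.003, "ax": 0, "ay": 0, "az": 0, "fingers": 1}, {"dx": 0.064, "dy": -0.299, "dz": 0.003, "ax": 0, "ay": 0, "az": 0, "fingers": 1}, {"dx": 0.064, "dy": -0.299, "dz": 0.003, "ax": 0, "ay": 0, "az": 0, "fingers": 1}]}}

```text
t: 24.98
ee_pos: [0.569, 0.3948, 0.181]
eef_rot: [0.999, -0.043, -0.0, 0.0]
contact_force: [1.3, -0.3, -0.2]
width: 0.0853
grip_force: 0.0
```

```bash
python3 fitall.py w13 spacer_mid; python3 -c "
from h import *
from cell import r
s=pickle.load(open('w12.pkl','rb')); print(at(s,180+229/3-.5,90+255/3-.5,.037))
o=r.get_obs(); print({k:np.round(o[k],4).tolist() for k in('t','joints','ee_pos','eef_rot','width')}, tool(o,[.5692,.396,0.0]).round(4))"
```

```text
spacer_mid 0.84 [ 0.5701  0.3955 -0.0846] rms px 0.62 [243. 155. 269. 192.]
[0.47944819 0.1029887  0.037     ]
{'t': 25.075, 'joints': [0.6044, 0.502, 1.5192, -0.0001, 1.1205, 2.2606], 'ee_pos': [0.5693, 0.395, 0.1815], 'eef_rot': [0.9991, -0.0426, -0.0, 0.0001], 'width': 0.0853} [-1.000e-04 -1.100e-03  1.815e-01]
```

Call:
{"fn": "arm_command", "kwargs": {"motion": [{"dx": 0.0005, "dy": -0.0005, "dz": 0.06, "ax": 0, "ay": 0, "az": 0, "fingers": 1}, {"dx": 0.0005, "dy": -0.0005, "dz": 0.12, "ax": 0, "ay": 0, "az": 0, "fingers": 1}, {"dx": 0.0005, "dy": -0.0005, "dz": 0.16, "ax": 0, "ay": 0, "az": 0, "fingers": 1}, {"dx": 0.0005, "dy": -0.0005, "dz": 0.1735, "ax": 0, "ay": 0, "az": 0, "fingers": 1}, {"dx": 0.0005, "dy": -0.0005, "dz": 0.1735, "ax": 0, "ay": 0, "az": 0, "fingers": 1}, {"dx": 0.0005, "dy": -0.0005, "dz": 0.1735, "ax": 0, "ay": 0, "az": 0, "fingers": 0}, {"dx": 0.0005, "dy": -0.0005, "dz": 0.1735, "ax": 0, "ay": 0, "az": 0, "fingers": 0}, {"dx": 0.0005, "dy": -0.0005, "dz": 0.1735, "ax": 0, "ay": 0, "az": 0, "fingers": 0}, {"dx": 0.0005, "dy": -0.0005, "dz": 0.1735, "ax": 0, "ay": 0, "az": 0, "fingers": 0}, {"dx": 0.0005, "dy": -0.0005, "dz": 0.1735, "ax": 0, "ay": 0, "az": 0, "fingers": 0}, {"dx": 0.0005, "dy": -0.0005, "dz": 0.1735, "ax": 0, "ay": 0, "az": 0, "fingers": 0}, {"dx": 0.0005, "dy": -0.0005, "dz": 0.1735, "ax": 0, "ay": 0, "az": 0, "fingers": 0}]}}

```text
t: 26.58
ee_pos: [0.5703, 0.3969, 0.0089]
eef_rot: [0.999, -0.042, 0.001, -0.0]
contact_force: [-0.6, -0.3, 6.3]
width: 0.0258
grip_force: 59.0
```

Call:
{"fn": "arm_command", "kwargs": {"motion": [{"dx": 0, "dy": 0, "dz": -0.02, "ax": 0, "ay": 0, "az": 0, "fingers": 0}, {"dx": 0, "dy": 0, "dz": -0.06, "ax": 0, "ay": 0, "az": 0, "fingers": 0}, {"dx": 0, "dy": 0, "dz": -0.11, "ax": 0, "ay": 0, "az": 0, "fingers": 0}, {"dx": 0.02, "dy": 0.04, "dz": -0.14, "ax": 0, "ay": 0, "az": 0, "fingers": 0}, {"dx": 0.04, "dy": 0.09, "dz": -0.14, "ax": 0, "ay": 0, "az": 0, "fingers": 0}, {"dx": 0.06, "dy": 0.145, "dz": -0.14, "ax": 0, "ay": 0, "az": 0, "fingers": 0}, {"dx": 0.08, "dy": 0.2, "dz": -0.14, "ax": 0, "ay": 0, "az": 0, "fingers": 0}, {"dx": 0.1, "dy": 0.255, "dz": -0.14, "ax": 0, "ay": 0, "az": 0, "fingers": 0}, {"dx": 0.11, "dy": 0.31, "dz": -0.14, "ax": 0, "ay": 0, "az": 0, "fingers": 0}, {"dx": 0.12, "dy": 0.37, "dz": -0.14, "ax": 0, "ay": 0, "az": 0, "fingers": 0}, {"dx": 0.1275, "dy": 0.43, "dz": -0.14, "ax": 0, "ay": 0, "az": 0, "fingers": 0}, {"dx": 0.1275, "dy": 0.48, "dz": -0.14, "ax": 0, "ay": 0, "az": 0, "fingers": 0}, {"dx": 0.1275, "dy": 0.514, "dz": -0.14, "ax": 0, "ay": 0, "az": 0, "fingers": 0}, {"dx": 0.1275, "dy": 0.514, "dz": -0.14, "ax": 0, "ay": 0, "az": 0, "fingers": 0}, {"dx": 0.1275, "dy": 0.514, "dz": -0.14, "ax": 0, "ay": 0, "az": 0, "fingers": 0}]}}

```text
t: 28.45
ee_pos: [0.6537, -0.1259, 0.1485]
eef_rot: [0.999, -0.042, 0.0, -0.0]
contact_force: [0.0, 0.4, 0.4]
width: 0.0259
grip_force: 59.1
```

```bash
python3 fitall.py w14 spacer_mid:0.139 ; python3 -c "
from h import *
from cell import r
o=r.get_obs(); print({k:np.round(o[k],4).tolist() for k in('t','joints','ee_pos','eef_rot','width')}, tool(o,[.6532,-.1272,0.0]).round(4))"
```

```text
spacer_mid 0.72 [ 0.653  -0.1266  0.0182] rms px 1.79 [228. 215. 286. 305.]
spacer_mid 0.54 [ 0.6521 -0.1263  6.2458] rms px 17.31 [206. 208. 312. 315.]
{'t': 28.55, 'joints': [-0.1916, 0.4962, 1.6106, 0.0003, 1.0346, 1.4621], 'ee_pos': [0.6537, -0.1252, 0.1482], 'eef_rot': [0.9991, -0.0415, 0.0001, -0.0001], 'width': 0.026} [-0.0004  0.0021  0.1482]
```

View pics/w14.png

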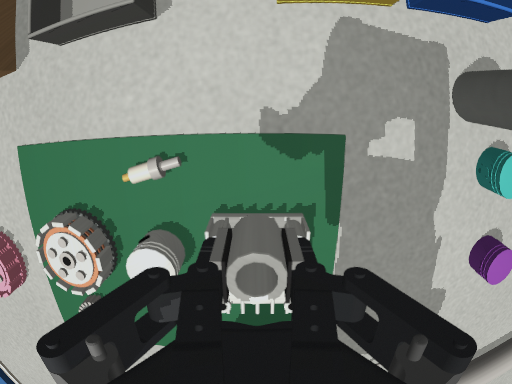

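The spacer is held upright at (257,270), behind the head. I lower and release it with a moderate opening to keep clear of the spark plug.

Call:
{"fn": "arm_command", "kwargs": {"motion": [{"dx": 0, "dy": 0.0015, "dz": 0.06, "ax": 0, "ay": 0, "az": 0, "fingers": 0}, {"dx": 0, "dy": 0.0015, "dz": 0.105, "ax": 0, "ay": 0, "az": 0, "fingers": 0}, {"dx": 0, "dy": 0.0015, "dz": 0.128, "ax": 0, "ay": 0, "az": 0, "fingers": 0}, {"dx": 0, "dy": 0.0015, "dz": 0.1357, "ax": 0, "ay": 0, "az": 0, "fingers": 0}, {"dx": 0, "dy": 0.0015, "dz": 0.1357, "ax": 0, "ay": 0, "az": 0, "fingers": 0}, {"dx": 0, "dy": 0.0015, "dz": 0.1357, "ax": 0, "ay": 0, "az": 0, "fingers": 0}, {"dx": 0, "dy": 0.0015, "dz": 0.1357, "ax": 0, "ay": 0, "az": 0, "fingers": 0.6}, {"dx": 0, "dy": 0.0015, "dz": 0.1357, "ax": 0, "ay": 0, "az": 0, "fingers": 0.6}, {"dx": 0, "dy": 0.0015, "dz": 0.1357, "ax": 0, "ay": 0, "az": 0, "fingers": 0.6}, {"dx": 0, "dy": 0.0015, "dz": 0.1357, "ax": 0, "ay": 0, "az": 0, "fingers": 0.6}, {"dx": 0, "dy": 0.0015, "dz": 0.09, "ax": 0, "ay": 0, "az": 0, "fingers": 0.6}, {"dx": 0, "dy": 0.0015, "dz": 0.04, "ax": 0, "ay": 0, "az": 0, "fingers": 0.6}, {"dx": 0, "dy": 0.0015, "dz": -0.02, "ax": 0, "ay": 0, "az": 0, "fingers": 0.6}, {"dx": -0.05, "dy": -0.05, "dz": -0.07, "ax": 0, "ay": 0, "az": 0, "fingers": 1}, {"dx": -0.08, "dy": -0.11, "dz": -0.1, "ax": 0, "ay": 0, "az": 0, "fingers": 1}, {"dx": -0.08, "dy": -0.11, "dz": -0.1, "ax": 0, "ay": 0, "az": 0, "fingers": 1}, {"dx": -0.08, "dy": -0.11, "dz": -0.1, "ax": 0, "ay": 0, "az": 0, "fingers": 1}, {"dx": -0.08, "dy": -0.11, "dz": -0.1, "ax": 0, "ay": 0, "az": 0, "fingers": 1}]}}

```text
t: 30.8
ee_pos: [0.5833, -0.0105, 0.2474]
eef_rot: [0.999, -0.042, -0.0, 0.0]
contact_force: [-0.0, -0.6, 0.2]
width: 0.0854
grip_force: 0.0
```

```bash
python3 fitall.py w15 spacer_mid:0.003 head drum piston_mid:0.003 gear_mid:0.003 bearing_mid:0.021
```

```text
spacer_mid 0.94 [ 0.6545 -0.1279 -0.1339] rms px 0.73 [332.  87. 363. 110.]
head 0.69 [ 0.5663 -0.1193 -0.0687] rms px 1.6 [302. 127. 388. 207.]
drum 0.74 [ 0.5595  0.2729 -0.3885] rms px 1.47 [ 39. 157. 100. 228.]
drum 0.72 [ 0.5839  0.0959 -0.0924] rms px 1.39 [133. 125. 214. 206.]
piston_mid 0.74 [ 0.5758 -0.0128 -0.0833] rms px 0.52 [236. 141. 283. 193.]
piston_mid 0.74 [ 0.5189 -0.4333  0.5406] rms px 5.47 [494. 166. 512. 201.]
piston_mid 0.61 [ 0.6424 -0.4178  0.0708] rms px 6.46 [489.  92. 512. 128.]
piston_mid 0.49 [ 0.5975  0.093  -0.1226] rms px 15.62 [136. 126. 214. 206.]
gear_mid 0.55 [0.4794 0.1029 0.09  ] rms px 3.25 [164. 217. 207. 254.]
bearing_mid 0.63 [0.4789 0.1029 0.3117] rms px 1.55 [165. 225. 198. 259.]
```

View pics/w15.png

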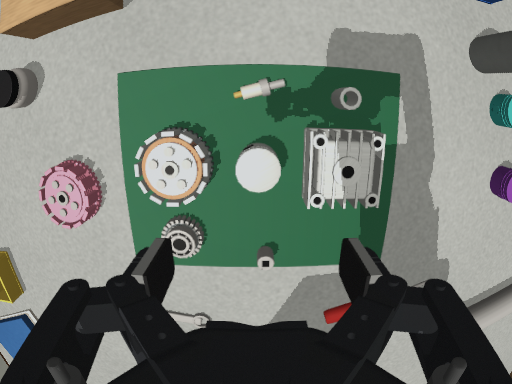

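The picture shows everything in place: piston at (258,170), gear and bearing at (182,240), tube at (348,98). Head and drum have not moved. I hand in.

```bash
python3 -c "
from cell import workorder
print(workorder.close_job())"
```

```text
the job is handed in; nothing more can be done
None
```

All four parts are laid out on the mat and released, the last camera fit puts each within the limits with the head and drum unmoved, and the job is handed in (about 31 s on the robot clock; the hand-in returned no verdict).

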